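Open the squeeze-tab glaze jar

ROBOT

A 7-joint arm with a two-finger parallel gripper is mounted at the origin on the work surface. World frame = base frame: x ahead of the robot, y to its left, z up, the work surface at z = 0. Lengths are in m, angles in rad, forces in N, time in s.
With the tool pointing down it reaches from about 0.425 to 0.875 m from the base axis. Payload 4.7 kg.
Tool frame: the origin (TCP) lies midway between the tips of the shut fingers; the grasp point (between the pads) lies 19 mm behind it; x points along the fingers, z is the direction in which the jaws open and shut, and the axes are right-handed (so a half turn about x gives the same grasp; the last joint's range is limited). The gripper opens to 87 mm and grips with 3 to 60 N. Pads are 19 mm wide; open, the fingers measure 117 mm over their backs; the gripper's body (75 mm by 190 mm) begins 51 mm behind the grasp point.
Start: joints at [-1.165, 0.321, -0.07, 1.45, 0.023, 1.371, -0.057], TCP at [0.248, 0.601, 0.223] pointing down, gripper open.
Joint ranges: [-2.86, 2.86], [-0.3, 2.09], [-1.38, 1.24], [0.06, 2.45], [-1.56, 4.7], [0.09, 2.05], [-2.69, 2.69]. Speed limits (rad/s): [2.57, 2.57, 3.14, 3.14, 3.14, 3.14, 3.14].

INTERFACE

Orientations are given as a rotation vector (axis times angle).
In Python, from bench import ctrl gives the robot as it stands.
- The arm moves only by the shell command python3 -m pendant 'ROWS' [OPENING] [FORCE]. ROWS is JSON, a list of rows, each an object with "travel": the shift along the tool's x, y, z in m, a list of three; "twist": the turn about the tool's x in rad. In form: [{"travel": [x, y, z], "twist": twist}, ...]. A call has 1 to 10 rows; each row is the pose to reach, as a shift and turn from the pose measured when the call began, along the tool's axes at that moment; what a row does not reach only later rows make up. A row lasts 1/8 s, in which the tool goes at most 62.5 mm and 10.7 degrees, less where a joint would pass 70% of its speed; a pose out of reach is approached as far as the arm can. A call with a gripper value outside its range is refused whole. OPENING is the opening, from -1 (shut) to 1 (fully open), so that 0 is half open, set as the call begins (- or left out, the last holds). The fingers move at their own pace and stop on an object; FORCE is the grip in N (left out, the last holds). Time passes only in rows, so rows that repeat a pose let the fingers close. It gives the time, the measured TCP pose, the force and the opening at its end, in the units of the state.
- ctrl.get_state(): the state, without advancing time (a new reading comes with each control period).
- ctrl.get_image(name): name is "scene" or "side" or "wrist"; returns the picture (480x640x3 uint8, red, green, blue); there is no depth.
- ctrl.camera_model(name): a dict with "K" (3x3 intrinsics, pixels), "rvec" (rotation vector, rad) and "tvec" (3), from world to camera coordinates, as OpenCV has them; the wrist camera has in their place "T_tool_cam" (4x4, takes a point from camera to tool coordinates, whose origin is the TCP and whose axes are the tool frame's). Camera axes: x right, y down, z forward; pixel columns grow to the right and rows downward; lengths in m; the calibration is good to about 2 mm. A picture is of the moment at which its call begins: read the wrist's pose just before it. camera_model takes no time and is no camera call.
- ctrl.close_job(): hands the job in, once; it reports no verdict.
The state is a dict: "time": time; "joint_positions": joint angles; "qd": joint speeds; "joint_torque": joint torques, N m; "position": TCP position; "tool_rot": TCP orientation; "ft_force": force on the tool from outside, world axes, zero at the start; "torque": the same for the moment, N m; "grip_width": opening from 0.0 (shut) to 1.0 (fully open).
Only numpy, scipy, OpenCV 4.12 (cv2) and the standard library are available. Lean on these libraries where they do the work, as an engineer would, in place of code of your own. Each camera call takes 0.05 s, during which the arm holds its last target.

TASK

Open the glaze jar: squeeze the two upright tabs of its cap together, turn the cap anticlockwise (seen from above) with the tabs squeezed until you feel it come up against its stop, and lift it off. Then set the cap, stem down and tabs up, in the mouth of the clay stand and let go. Be gentle: do not crush the tabs or wrench the jar, and leave the other things on the bench where they are.

Things in the scene. Friction and masses are not known exactly. Their poses are not given: they have to be found in the camera images.
- jar: White glaze jar, 90 mm wide, screwed to the bench in a square wooden block (120 x 120 x 30 mm); cannot move. Origin on the bench under the jar's axis, z up. A ring of ledges inside the neck holds the cap's lugs; where its openings lie differs from jar to jar and cannot be seen with the cap on. More than 35 N between cap and jar (turning on at the stop, pulling a cap not yet free) breaks it.
- jar_rim (a point): Centre of the jar's flat rim, 115 mm above the bench; neck 45 mm outside, 36 mm bore. The cap comes free only once turned anticlockwise (from above) by somewhere between 28 and 83 degrees from its start, up to a stop; it lifts out only within about 2 degrees of where the stop is met. Turning friction is under 0.1 N m; the rubber stop gives 7 N m per rad, so 0.25 N m means the stop and 0.45 is too much; 8 N of pull are plenty to lift a freed cap.
- cap_mid (a point): Mid-point between the cap's two tabs, 22 mm above its deck's underside, z up. Grey plastic, 0.1 to 0.16 kg: deck 60 (x) by 44 (y) by 6 mm over the jar's rim; stem 31 mm long below it with lugs along x to 16.5 mm from the axis. About 1 mm of play in the neck: a squeeze off centre pushes it against the jar. A spring lifts it with 6 N; once free it rises 4 mm by itself; lifted 35 mm it is clear.
- tab_a: Upright tab on the cap's +y side, 20 mm wide (along x), 4 mm thick, 34 mm tall from the deck's underside; origin at its middle, 22 mm above the deck's underside, 29 mm from the cap's axis. Slides 5 mm inward to its end against a spring (3 N, rising to 6 N). The turn unlocks only with both tabs more than 3.5 mm in; keep both in throughout the turn. Squeeze 12 to 25 N; over 45 N it cracks.
- tab_b: The same tab on the cap's -y side. The two tabs measure 62 mm over their outer faces at rest and 52 mm fully squeezed.
- stand_mouth (a point): Centre of the mouth, level with the rim, z up, of the empty clay stand: a terracotta sleeve 45 mm high fixed to the bench, 62 mm wide at the mouth, round hole 47 mm wide, 39 mm deep. The cap goes in stem first, any way round, until its deck lies on the rim. Let go, the feet of its tabs spring out to 42 mm across and still fit. More than 25 N between cap and stand counts as slammed.
- dish: White bowl, 130 mm wide, 32 mm high, origin under its centre. Bystander, loose.
- roller_center (a point): Centre of a wooden roller lying on the bench, 32 mm thick, 160 mm long. Bystander, loose.
- basket: Blue plastic basket 130 x 100 x 50 mm, origin under its centre. Bystander, loose.
- pot: White handleless cup 80 mm wide, 95 mm high, origin under its centre. Bystander, loose.
There are look-alikes about, which are no part of the job. What is shaped like the part that bears cap_mid but turquoise is not meant. Of the things shaped like the part that bears stand_mouth, the terracotta one is meant.

How it is judged:
On the way, in this order (a step that is already met when the one before it is completed fails the run):
1. the cap is turned by at least 23 degrees while still in the jar's neck (angle between the x axis of cap_mid and the x axis of jar, either way round above 0.4 rad and z of cap_mid in the frame of jar below 0.146 m and horizontal distance between cap_mid and jar below 0.006 m), for 0.1 s.
2. the cap is lifted clear of the jar (z of cap_mid in the frame of jar above 0.17 m), for 0.1 s.
At the end, for the whole second after the job is handed in: The cap sits stem down in the mouth of the stand, its deck on the rim (within 4 mm in height, 8 mm sideways, upright within 7 degrees), released and at rest (horizontal distance between cap_mid and stand_mouth below 0.008 m and z of cap_mid in the frame of stand_mouth between 0.018 and 0.026 m and angle between cap_mid's own z axis and vertical below 0.12 rad and linear speed of cap below 0.02 m/s and contact force between the fingers and cap below 0.1 N); the robot touches nothing.
It fails at once if more than 45 N on a tab: it cracks (contact force between the fingers and tab_a above 45 N or contact force between the fingers and tab_b above 45 N).
It fails at once if more than 35 N between cap and jar: wrenched (contact force between cap and jar above 35 N).
It fails at once if more than 25 N between cap and stand: slammed down (contact force between cap and stand above 25 N).
It fails at once if a bystander is moved by more than 20 mm (distance of any of dish, roller_center, basket, pot from where it was at the start of the episode above 0.02 m).
It also fails if it takes over 72 s, if anything falls off the work surface, if the arm or the gripper's body presses on something with over 40 N, if the wrist force passes 120 N, or if a joint passes its speed limit or range.

## Working session

There is one attempt and no reset: what is moved stays moved. The work goes in short steps, Python scripts to look and compute and a shell command to move; the robot and the scene stay as the last step left them, time stands still between calls to the robot, and variables do not carry over. Pictures are saved under pics/ and viewed, and the job is handed in when it is done.

```bash
ls; mkdir -p pics; python3 - <<'E'
from bench import ctrl
import cv2,numpy as np
np.set_printoptions(precision=4,suppress=True)
s=ctrl.get_state()
print(s)
for n in("scene","side","wrist"):
    im=ctrl.get_image(n); cv2.imwrite(f"pics/a_{n}.png",im[:,:,::-1]); print(n,ctrl.camera_model(n))
E
```

```text
pics
{'time': 0.0, 'joint_positions': array([-1.1649,  0.3218, -0.0701,  1.4516,  0.0226,  1.3708, -0.0569]), 'qd': array([-0.0016, -0.0005, -0.0016, -0.0012,  0.001 ,  0.0016,  0.0018]), 'joint_torque': array([  0.0004, -49.1295,  -0.4037, -31.2528,  -0.064 ,   0.0439,
         0.0002]), 'position': array([0.2481, 0.6002, 0.2215]), 'tool_rot': array([-0.9171,  1.3709,  0.9152]), 'ft_force': array([ 0.5399, -0.7932,  0.0126]), 'torque': array([ 0.0032, -0.0057,  0.0961]), 'grip_width': 1.0029730653240536}
scene {'K': array([[465.6548,   0.    , 322.1233],
       [  0.    , 465.6548, 236.0737],
       [  0.    ,   0.    ,   1.    ]]), 'rvec': array([ 1.1328,  2.5183, -0.8658]), 'tvec': array([ 0.3655, -0.2706,  1.3258])}
side {'K': array([[552.5691,   0.    , 309.9858],
       [  0.    , 552.5691, 224.7392],
       [  0.    ,   0.    ,   1.    ]]), 'rvec': array([ 2.1035, -0.7737,  0.4124]), 'tvec': array([-0.4145,  0.3165,  1.1972])}
wrist {'K': array([[351.4228,   0.    , 318.9902],
       [  0.    , 351.4228, 244.768 ],
       [  0.    ,   0.    ,   1.    ]]), 'T_tool_cam': array([[-0.0004, -0.304 ,  0.9527, -0.1625],
       [-0.0004, -0.9527, -0.304 ,  0.0833],
       [ 1.    , -0.0005,  0.0002, -0.0004],
       [ 0.    ,  0.    ,  0.    ,  1.    ]])}
```

View pics/a_scene.png

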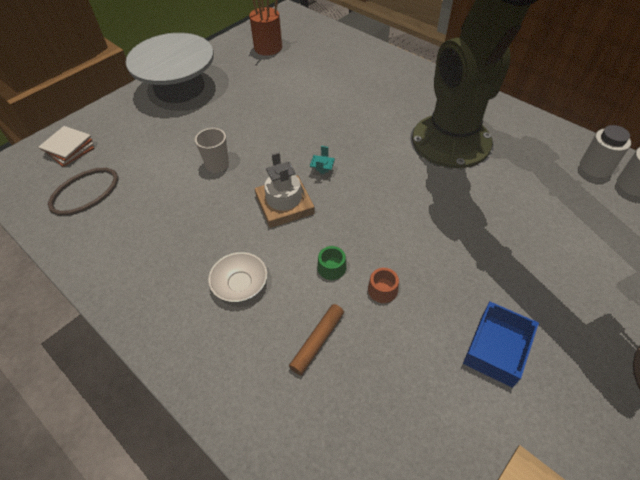

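View pics/a_side.png

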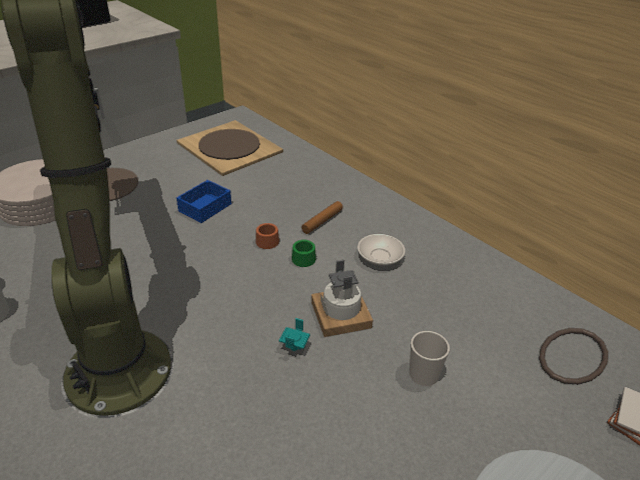

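View pics/a_wrist.png

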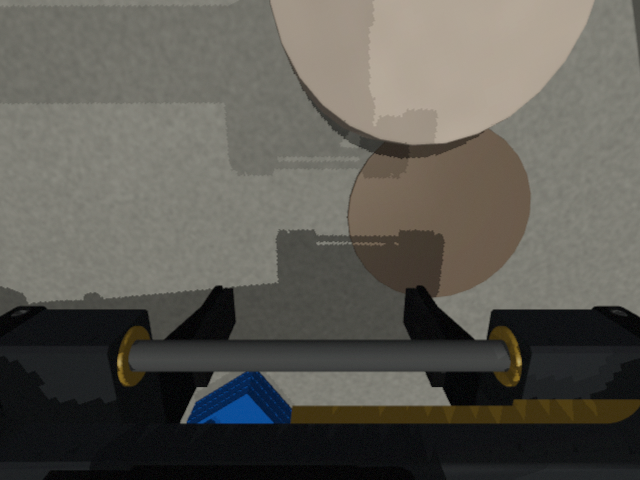

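The scene shows the jar at (284,190) and the terracotta stand at (384,284). In the side view they are at (342,300) and (267,236). I'll zoom in on both.

```bash
python3 - <<'E'
import cv2,numpy as np
a=cv2.imread('pics/a_scene.png');b=cv2.imread('pics/a_side.png')
f=lambda i,x,y,w,h:cv2.resize(i[y:y+h,x:x+w],(400,400),interpolation=cv2.INTER_NEAREST)
cv2.imwrite('pics/z1.png',np.hstack([f(a,245,145,80,80),f(b,302,255,80,80)]))
E
```

```text
(no output)
```

View pics/z1.png

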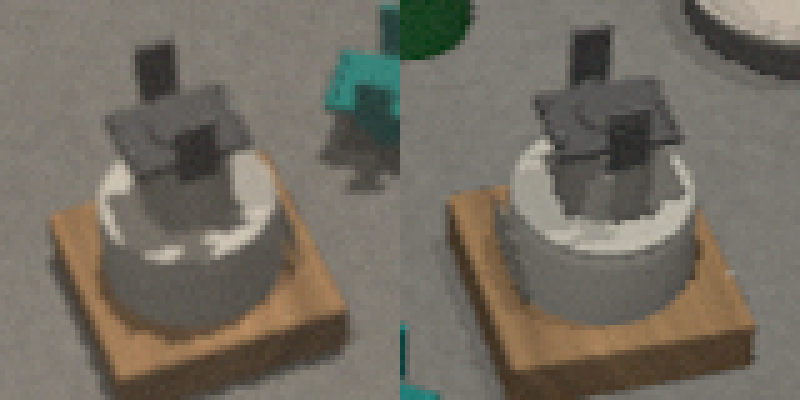

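```bash
cat > h.py <<'E'
import cv2,numpy as np
from bench import ctrl
np.set_printoptions(precision=4,suppress=True)
def cam(n,state=None):
    m=ctrl.camera_model(n);K=m['K']
    if 'rvec' in m:
        R=cv2.Rodrigues(np.array(m['rvec'],float))[0];return K,R,np.array(m['tvec'])
    T=np.eye(4);T[:3,:3]=cv2.Rodrigues(np.array(state['tool_rot'],float))[0];T[:3,3]=state['position']
    W=np.linalg.inv(T@m['T_tool_cam']);return K,W[:3,:3],W[:3,3]
def ray(c,p):
    K,R,t=c;d=R.T@np.linalg.inv(K)@np.array([p[0],p[1],1.]);return -R.T@t,d
def plane(c,p,z):
    o,d=ray(c,p);return o+d*(z-o[2])/d[2]
def proj(c,X):
    K,R,t=c;q=K@(R@np.array(X)+t);return q[:2]/q[2]
def tri(c1,p1,c2,p2):
    A=[];B=[]
    for c,p in((c1,p1),(c2,p2)):
        o,d=ray(c,p);d=d/np.linalg.norm(d);P=np.eye(3)-np.outer(d,d);A.append(P);B.append(P@o)
    return np.linalg.solve(sum(A),sum(B))
E
python3 - <<'E'
from h import *
S=cam('scene');D=cam('side')
print('cams',ray(S,(0,0))[0],ray(D,(0,0))[0])
for p in[(275.8,154),(284,170.6)]:print('S',plane(S,p,.149))
for p in[(340.4,261),(348,277.6)]:print('D',plane(D,p,.149))
for a in[(275.8,154),(284,170.6)]:
  for b in[(340.4,261),(348,277.6)]:print(tri(S,a,D,b))
for n,c in(('scene',S),('side',D)):
    im=cv2.imread(f'pics/a_{n}.png');h=cv2.cvtColor(im,cv2.COLOR_BGR2HSV)
    for name,m in(('terra',((h[...,0]<10)|(h[...,0]>172))&(h[...,1]>120)),('blue',(h[...,0]>105)&(h[...,0]<125)&(h[...,1]>150)),('wood',(h[...,0]>8)&(h[...,0]<20)&(h[...,1]>90))):
        m=cv2.morphologyEx(m.astype(np.uint8),cv2.MORPH_OPEN,np.ones((2,2)))
        k,l,st,ce=cv2.connectedComponentsWithStats(m)
        for i in range(1,k):
            if st[i,4]>60:print(n,name,st[i],ce[i],plane(c,ce[i],.03)[:2])
E
```

```text
cams [0.9944 0.4219 0.8933] [-0.2053 -0.8436  0.9754]
S [ 0.4691 -0.2121  0.149 ]
S [ 0.4955 -0.159   0.149 ]
D [ 0.4963 -0.1634  0.149 ]
D [ 0.4701 -0.2156  0.149 ]
[ 0.4813 -0.1871  0.1727]
[ 0.4696 -0.214   0.1482]
[ 0.496  -0.1612  0.1478]
[ 0.4844 -0.1881  0.1217]
scene terra [268  14  12  10  61] [274.0984  18.2951] [-0.1207 -0.8348]
scene terra [371 276  24  17 205] [381.9756 285.678 ] [0.5266 0.1554]
scene blue [ 469  304   70   75 2391] [501.729  345.3827] [0.4805 0.4152]
scene wood [    0     0   135   145 13449] [52.4763 63.6896] [ 0.5633 -1.1891]
scene wood [ 331    0  146   47 3321] [414.1948  15.8494] [-0.4625 -0.4545]
scene wood [  501     0   139   150 14532] [580.3398  62.5052] [-0.5599  0.1241]
scene wood [250   6  30  21 396] [264.1414  16.1894] [-0.1078 -0.8739]
scene wood [268  44  15  12  75] [275.0533  49.3333] [ 0.0227 -0.6843]
scene wood [256 185  59  40 762] [284.0709 207.5184] [ 0.5069 -0.1613]
scene wood [370 276  20  17 170] [378.7    284.8647] [0.5297 0.1489]
scene wood [379 294  11  10  65] [383.8923 298.9538] [0.55   0.1783]
scene wood [ 291  305   53   70 1162] [317.2126 339.9905] [0.7122 0.1355]
scene wood [ 500  447   64   33 1102] [527.7015 468.2051] [0.6497 0.5563]
side blue [ 178  182   54   41 1411] [204.7236 201.8242] [0.4711 0.3971]
side wood [  218     0   422   330 86644] [469.0279 116.6213] [1.5915 0.2477]
side wood [ 178  122  106   54 1612] [230.3598 150.6973] [0.7095 0.6101]
side wood [303 202  40  33 471] [322.6136 218.0064] [0.6904 0.1084]
side wood [257 224  22  26 352] [266.946  236.0881] [0.5132 0.1433]
side wood [ 313  294   61   44 1103] [341.6419 319.9139] [ 0.4538 -0.2213]
```

```bash
cat >> h.py <<'E'
def tool(s=None):
    s=s or ctrl.get_state();R=cv2.Rodrigues(np.array(s['tool_rot'],float))[0];return R,np.array(s['position'])
def plan(target,yawdeg=None):
    """target TCP pos, wanted jaw line azimuth (mod 180); prints travel in tool axes and twist options"""
    s=ctrl.get_state();R,p=tool(s);tr=R.T@(np.array(target)-p)
    z=R[:,2];yaw=np.degrees(np.arctan2(z[1],z[0]))
    print('t',round(s['time'],3),'pos',p,'x',R[:,0],'jawaz %.2f'%yaw,'travel',tr,'q',s['joint_positions'],'F',s['ft_force'],'M',s['torque'],'w',s['grip_width'])
    if yawdeg is not None:
        d=(yawdeg-yaw+90)%180-90
        print('twist options (down tool: -dyaw)',np.radians([-d,-d+180,-d-180]))
E
python3 - <<'E'
from h import *
plan([0.50,0.10,0.25],63.4)
plan([0.483,-0.188,0.25],63.4)
E
```

```text
t 0.15 pos [0.2481 0.6003 0.2217] x [-0.0005 -0.0014 -1.    ] jawaz 67.55 travel [-0.0277 -0.4239 -0.3663] q [-1.1649  0.3216 -0.0701  1.4514  0.0226  1.3708 -0.0569] F [-0.4283  0.3811 -0.4818] M [-0.0613  0.0532 -0.0416] w 0.9996405818648383
twist options (down tool: -dyaw) [ 0.0725  3.2141 -3.0691]
t 0.15 pos [0.2481 0.6003 0.2217] x [-0.0005 -0.0014 -1.    ] jawaz 67.55 travel [-0.0273 -0.5181 -0.639 ] q [-1.1649  0.3216 -0.0701  1.4514  0.0226  1.3708 -0.0569] F [-0.4283  0.3811 -0.4818] M [-0.0613  0.0532 -0.0416] w 0.9996405818648383
twist options (down tool: -dyaw) [ 0.0725  3.2141 -3.0691]
```

```bash
python3 -m pendant '[{"travel":[-0.003,-0.042,-0.037],"twist":0.15},{"travel":[-0.006,-0.084,-0.073],"twist":0.3},{"travel":[-0.009,-0.126,-0.110],"twist":0.45},{"travel":[-0.012,-0.168,-0.147],"twist":0.6},{"travel":[-0.015,-0.210,-0.183],"twist":0.75},{"travel":[-0.018,-0.252,-0.220],"twist":0.9},{"travel":[-0.021,-0.294,-0.256],"twist":1.05},{"travel":[-0.024,-0.336,-0.293],"twist":1.2},{"travel":[-0.027,-0.378,-0.330],"twist":1.35},{"travel":[-0.030,-0.420,-0.366],"twist":1.5}]' 1 20
python3 - <<'E'
from h import *
s=ctrl.get_state();im=ctrl.get_image('wrist');cv2.imwrite('pics/w1.png',im[:,:,::-1])
plan([0.483,-0.188,0.25],63.4)
c=cam('wrist',s);print(proj(c,[.52,.147,.045]),proj(c,[.483,-.188,.149]))
np.savez('w1.npz',r=s['tool_rot'],p=s['position'])
E
```

```text
time: 1.4
position: [0.4969, 0.1, 0.2524]
tool_rot: [0.255, 1.556, -0.257]
ft_force: [0.7, 0.8, -0.5]
grip_width: 0.998
t 1.45 pos [0.5003 0.0909 0.2531] x [ 0.0031 -0.0058 -1.    ] jawaz -19.56 travel [ 0.0046 -0.2686  0.077 ] q [-0.6657 -0.0084  0.4293  1.7656  0.01    1.3819 -0.5796] F [ 3.2731 -6.2735  1.837 ] M [-0.5707 -0.0939 -0.0623] w 1.0027989785653593
twist options (down tool: -dyaw) [-1.4479  1.6937 -4.5895]
[324.9172 164.8364] [394.7703 499.0058]
```

View pics/w1.png

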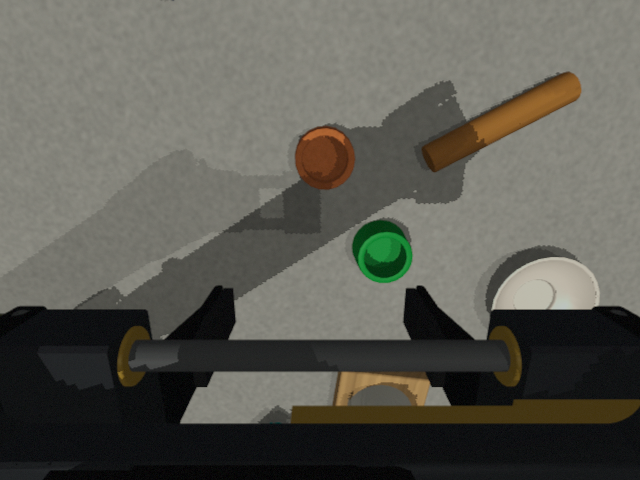

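The wrist picture shows the terracotta stand at about (324,158), the green look-alike at (384,250) and the roller at top right. I'll measure the stand's rim and then carry on to the jar.

```bash
python3 - <<'E'
from h import *
im=cv2.imread('pics/w1.png');z=np.load('w1.npz');c=cam('wrist',dict(tool_rot=z['r'],position=z['p']))
h=cv2.cvtColor(im,cv2.COLOR_BGR2HSV)
m=(((h[...,0]<12)|(h[...,0]>172))&(h[...,1]>130)).astype(np.uint8)
m[:110]=0;m[200:]=0;m[:,:280]=0;m[:,370:]=0
cn=max(cv2.findContours(m,0,1)[0],key=cv2.contourArea)
print(cv2.minEnclosingCircle(cn),cv2.fitEllipse(cn))
e=cv2.fitEllipse(cn);print(plane(c,e[0],.045),plane(c,e[0],.0225))
cv2.imwrite('pics/z2.png',cv2.resize(im[115:205,275:375],(800,600)[:2],interpolation=cv2.INTER_NEAREST))
E
```

```text
((324.5, 157.3225860595703), 31.35858154296875) ((324.3335266113281, 157.5496826171875), (57.898345947265625, 62.09776306152344), 174.85968017578125)
[0.5217 0.1541 0.045 ] [0.5216 0.1526 0.0225]
```

View pics/z2.png

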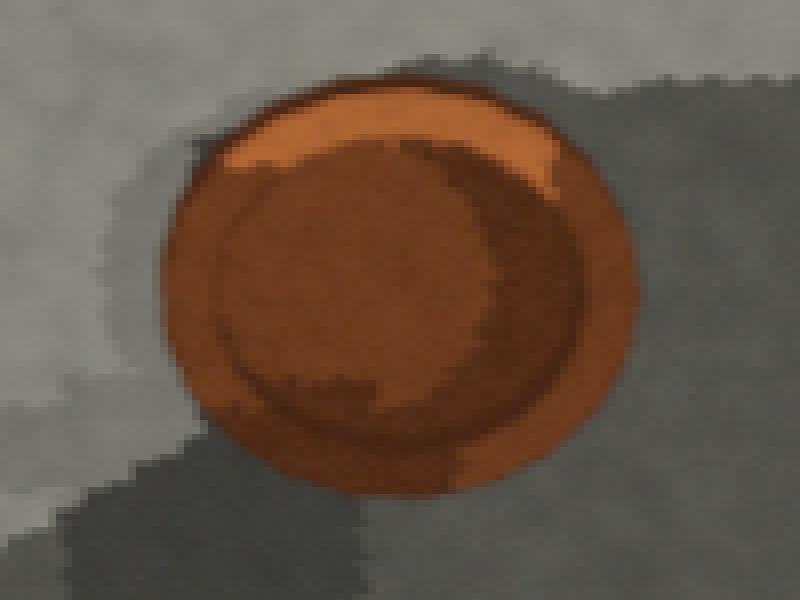

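```bash
python3 -m pendant '[{"travel":[0,-0.03,0.009],"twist":0.17},{"travel":[0,-0.06,0.018],"twist":0.34},{"travel":[0,-0.09,0.026],"twist":0.51},{"travel":[0,-0.12,0.034],"twist":0.68},{"travel":[0,-0.15,0.043],"twist":0.85},{"travel":[0,-0.18,0.051],"twist":1.02},{"travel":[0,-0.2,0.060],"twist":1.19},{"travel":[0,-0.2,0.065],"twist":1.36},{"travel":[0,-0.2,0.067],"twist":1.53},{"travel":[0,-0.2,0.067],"twist":1.693}]'
python3 - <<'E'
from h import *
plan([0.483,-0.188,0.25],63.4)
E
```

```text
time: 2.7
position: [0.4963, -0.1199, 0.254]
tool_rot: [1.543, 0.943, -1.545]
ft_force: [0.8, 0.4, -0.0]
grip_width: 0.997
t 2.7 pos [ 0.4963 -0.1199  0.254 ] x [ 0.0025 -0.0058 -1.    ] jawaz -116.86 travel [0.0043 0.0189 0.0668] q [-0.4349 -0.0126  0.6163  1.7664  0.0128  1.382  -1.8605] F [ 0.8177  0.4452 -0.0361] M [-0.004   0.1832 -0.0121] w 0.997325347186217
twist options (down tool: -dyaw) [-0.0045  3.1371 -3.1461]
```

```bash
python3 -m pendant '[{"travel":[0,-0.015,0.035],"twist":0},{"travel":[0.005,-0.03,0.067],"twist":0},{"travel":[0.005,-0.03,0.067],"twist":0},{"travel":[0.005,-0.03,0.067],"twist":0},{"travel":[0.005,-0.03,0.067],"twist":0}]'
python3 - <<'E'
from h import *
s=ctrl.get_state();im=ctrl.get_image('wrist');cv2.imwrite('pics/w2.png',im[:,:,::-1])
plan([0.483,-0.188,0.25],63.4)
c=cam('wrist',s);print(proj(c,[.4696,-.214,.149]),proj(c,[.496,-.1612,.149]))
np.savez('w2.npz',r=s['tool_rot'],p=s['position'])
E
```

```text
time: 3.32
position: [0.44, -0.1651, 0.2491]
tool_rot: [1.542, 0.944, -1.543]
ft_force: [0.3, 0.4, 0.7]
grip_width: 1.0
t 3.375 pos [ 0.44   -0.1653  0.2491] x [ 0.0023 -0.0062 -1.    ] jawaz -116.76 travel [-0.0007  0.0486  0.0009] q [-0.3957 -0.1283  0.6441  1.8601  0.0839  1.3811 -1.809 ] F [ 0.4236  0.1982 -0.1449] M [0.0236 0.1653 0.0424] w 0.9983626106210147
twist options (down tool: -dyaw) [-0.0027  3.1388 -3.1443]
[358.8674 184.7451] [279.6216 185.0839]
```

View pics/w2.png

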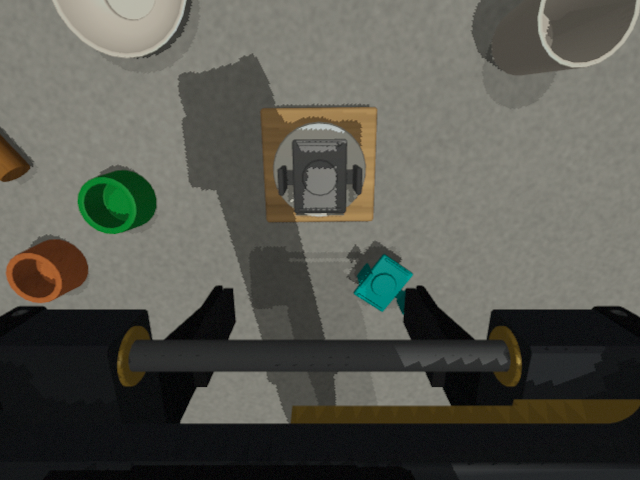

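The cap is directly ahead, with its tabs at about (283,180) and (357,180). The dish and pot are well clear. I'll zoom in.

```bash
python3 - <<'E'
from h import *
im=cv2.imread('pics/w2.png')
cv2.imwrite('pics/z3.png',cv2.resize(im[100:225,255:385],(780,750)[:2],interpolation=cv2.INTER_NEAREST)[:600*1,:][:,:] if 0 else cv2.resize(im[125:225,255:385],(780,600),interpolation=cv2.INTER_NEAREST))
E
```

```text
(no output)
```

View pics/z3.png

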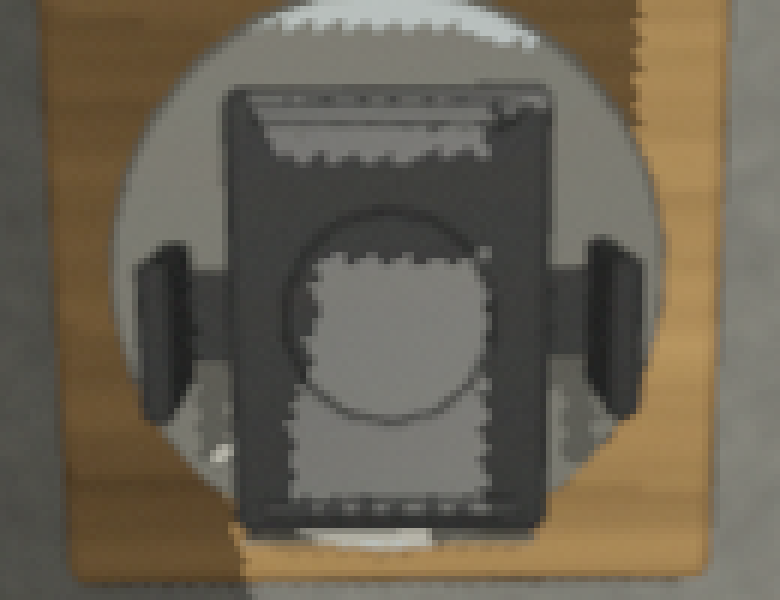

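```bash
python3 - <<'E'
from h import *
z=np.load('w2.npz');c=cam('wrist',dict(tool_rot=z['r'],position=z['p']))
a=plane(c,(280.3,182),.149);b=plane(c,(359.5,180.8),.149);print(a,b,(a+b)/2,np.linalg.norm(a-b),np.degrees(np.arctan2(*(b-a)[1::-1])))
d=[plane(c,(255+x/6,125+y/6),.121) for x,y in((228,92),(550,90),(547,528),(240,532))];print(d,np.mean(d,0))
print(np.linalg.norm(d[0]-d[1]),np.linalg.norm(d[1]-d[2]))
u=d[1]-d[0]+d[2]-d[3];print(np.degrees(np.arctan2(u[1],u[0])))
m=((a+b)/2+np.mean(d,0))/2;print(m);plan([m[0],m[1],.15],np.degrees(np.arctan2(*(b-a)[1::-1])))
E
```

```text
[ 0.4978 -0.1627  0.149 ] [ 0.472  -0.2156  0.149 ] [ 0.4849 -0.1892  0.149 ] 0.058828048247306225 -115.94530226130263
[array([ 0.5201, -0.1832,  0.121 ]), array([ 0.5012, -0.2214,  0.121 ]), array([ 0.448 , -0.1956,  0.121 ]), array([ 0.467 , -0.1568,  0.121 ])] [ 0.4841 -0.1893  0.121 ]
0.04260963830533113 0.05910568485305355
-116.25178423775148
[ 0.4845 -0.1892  0.135 ]
t 3.375 pos [ 0.44   -0.1653  0.2491] x [ 0.0023 -0.0062 -1.    ] jawaz -116.76 travel [0.0993 0.05   0.0009] q [-0.3957 -0.1283  0.6441  1.8601  0.0839  1.3811 -1.809 ] F [ 0.4236  0.1982 -0.1449] M [0.0236 0.1653 0.0424] w 0.9983626106210147
twist options (down tool: -dyaw) [-0.0142  3.1274 -3.1558]
```

```bash
python3 -m pendant '[{"travel":[0,0.025,0.0005],"twist":-0.011},{"travel":[0.02,0.0495,0.001],"twist":-0.011},{"travel":[0.05,0.0495,0.001],"twist":-0.011},{"travel":[0.08,0.0495,0.001],"twist":-0.011},{"travel":[0.08,0.0495,0.001],"twist":-0.011},{"travel":[0.08,0.0495,0.001],"twist":-0.011}]'
python3 - <<'E'
from h import *
s=ctrl.get_state();im=ctrl.get_image('wrist');cv2.imwrite('pics/w3.png',im[:,:,::-1])
np.savez('w3.npz',r=s['tool_rot'],p=s['position'])
im=ctrl.get_image('scene');cv2.imwrite('pics/s3.png',cv2.resize(im[100:250,200:400,::-1],(800,600)))
plan([0.484,-.1888,.121],-116.1)
E
```

```text
time: 4.12
position: [0.4848, -0.1889, 0.1703]
tool_rot: [1.534, 0.95, -1.535]
ft_force: [0.2, 0.0, 1.2]
grip_width: 0.998
t 4.225 pos [ 0.485  -0.1891  0.1708] x [ 0.0048 -0.0067 -1.    ] jawaz -116.11 travel [ 0.0498 -0.0014 -0.    ] q [-0.3652  0.0745  0.7188  1.8675 -0.0474  1.2116 -1.6579] F [ 0.1446 -0.2323 -0.2096] M [0.0075 0.1885 0.0039] w 0.9999340410085216
twist options (down tool: -dyaw) [-0.0001  3.1415 -3.1417]
```

View pics/w3.png

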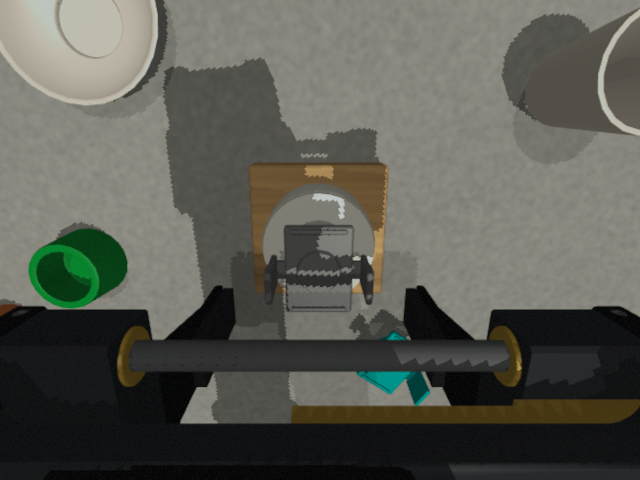

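View pics/s3.png

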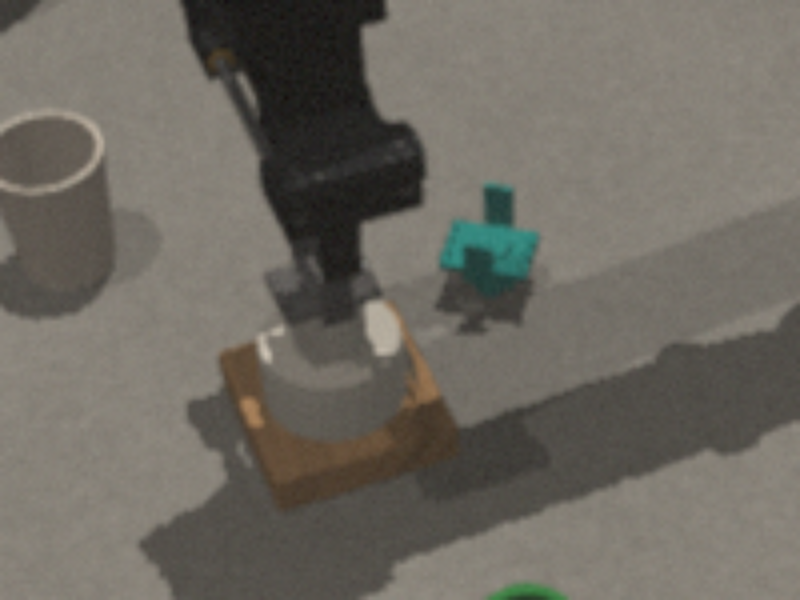

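The tabs straddle image column 319, at about (271,278) and (367,278), so the tool is centred between the fingers. Next I descend.

```bash
python3 -m pendant '[{"travel":[0.015,-0.001,0],"twist":0},{"travel":[0.03,-0.001,0],"twist":0},{"travel":[0.04,-0.001,0],"twist":0},{"travel":[0.049,-0.001,0],"twist":0},{"travel":[0.049,-0.001,0],"twist":0},{"travel":[0.049,-0.001,0],"twist":0}]'
python3 - <<'E'
from h import *
for n in('side','wrist'):
    im=ctrl.get_image(n);cv2.imwrite(f'pics/{n}4.png',cv2.resize(im[220:370,240:440,::-1],(800,600)))
plan([0.484,-.1888,.121],-116.1)
E
```

```text
time: 4.97
position: [0.4846, -0.1891, 0.122]
tool_rot: [1.535, 0.949, -1.534]
ft_force: [1.4, 0.4, -0.7]
grip_width: 1.002
t 5.075 pos [ 0.4847 -0.1891  0.1222] x [ 0.0057 -0.0068 -1.    ] jawaz -116.11 travel [ 0.0012 -0.0008  0.    ] q [-0.3502  0.1298  0.7193  1.9251 -0.0904  1.1126 -1.6221] F [ 0.5494 -0.1728  0.4856] M [-0.0315  0.1861 -0.0033] w 0.9991503655393233
twist options (down tool: -dyaw) [-0.0002  3.1414 -3.1418]
```

View pics/side4.png

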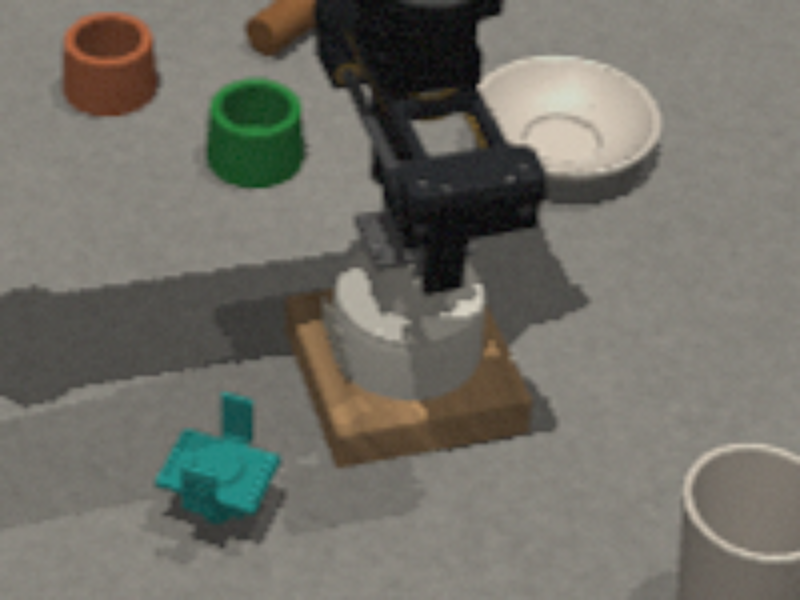

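View pics/wrist4.png

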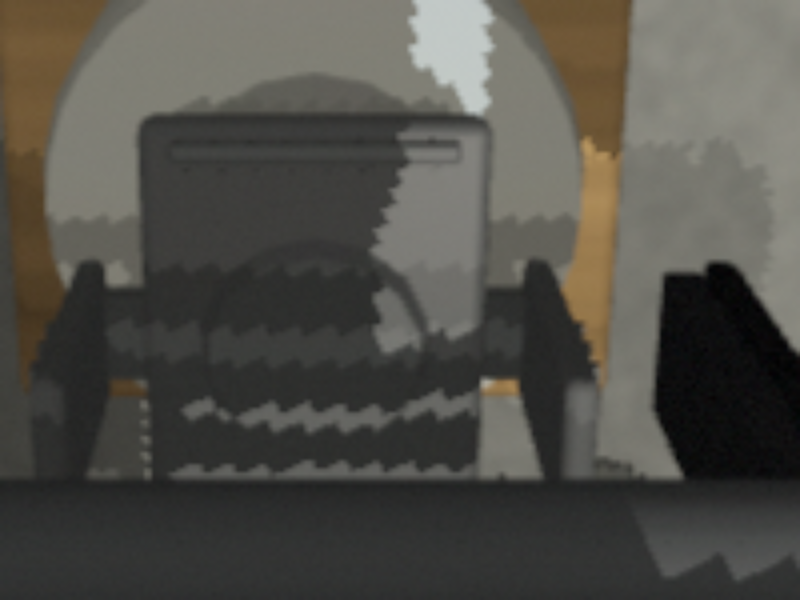

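```bash
python3 -m pendant '[{"travel":[0.001,-0.001,0],"twist":0},{"travel":[0.001,-0.001,0],"twist":0},{"travel":[0.001,-0.001,0],"twist":0},{"travel":[0.001,-0.001,0],"twist":0}]' 0.38 5; python3 -m pendant '[{"travel":[0,0,0],"twist":0},{"travel":[0,0,0],"twist":0},{"travel":[0,0,0],"twist":0},{"travel":[0,0,0],"twist":0}]' 0 12
python3 - <<'E'
from h import *
plan([0.484,-.1888,.121],-116.1)
R,p=tool();print('F tool',R.T@ctrl.get_state()['ft_force'])
E
```

```text
time: 5.58
position: [0.484, -0.1885, 0.1214]
tool_rot: [1.536, 0.949, -1.533]
ft_force: [-0.4, 0.1, 0.4]
grip_width: 0.705
time: 6.08
position: [0.484, -0.1885, 0.1213]
tool_rot: [1.536, 0.949, -1.533]
ft_force: [0.1, -0.5, -0.4]
grip_width: 0.595
t 6.075 pos [ 0.484  -0.1885  0.1213] x [ 0.0059 -0.0064 -1.    ] jawaz -116.11 travel [0.0003 0.0002 0.0003] q [-0.3509  0.1283  0.719   1.9283 -0.0899  1.1103 -1.6231] F [ 0.0665 -0.4544 -0.4247] M [-0.0298  0.2319  0.0269] w 0.5945284180749201
twist options (down tool: -dyaw) [-0.0001  3.1415 -3.1417]
F tool [0.428  0.2562 0.3775]
```

```bash
python3 -m pendant '[{"travel":[0,0,0],"twist":0},{"travel":[0,0,0],"twist":-0.04},{"travel":[0,0,0],"twist":-0.08},{"travel":[0,0,0],"twist":-0.12},{"travel":[0,0,0],"twist":-0.12}]' 0 18
python3 - <<'E'
from h import *
plan([0.484,-.1885,.1213],-116.1)
E
```

```text
time: 6.7
position: [0.484, -0.1885, 0.1213]
tool_rot: [1.451, 1.022, -1.449]
ft_force: [0.0, 0.6, 0.3]
grip_width: 0.593
t 6.7 pos [ 0.484  -0.1885  0.1213] x [ 0.006  -0.0064 -1.    ] jawaz -109.26 travel [ 0.  0. -0.] q [-0.3415  0.1275  0.7087  1.928  -0.0882  1.1102 -1.5051] F [0.0398 0.5962 0.334 ] M [-0.0698  0.1916  0.0103] w 0.5929902099883467
twist options (down tool: -dyaw) [ 0.1194  3.261  -3.0222]
```

```bash
python3 -m pendant '[{"travel":[0,0,0],"twist":-0.06},{"travel":[0,0,0],"twist":-0.12},{"travel":[0,0,0],"twist":-0.18},{"travel":[0,0,0],"twist":-0.24},{"travel":[0,0,0],"twist":-0.30},{"travel":[0,0,0],"twist":-0.33},{"travel":[0,0,0],"twist":-0.33}]'
python3 - <<'E'
from h import *
plan([0.484,-.1885,.1213],-116.1)
im=ctrl.get_image('wrist');cv2.imwrite('pics/w5.png',cv2.resize(im[170:320,220:420,::-1],(800,600)))
E
```

```text
time: 7.58
position: [0.4841, -0.1886, 0.1214]
tool_rot: [1.212, 1.197, -1.213]
ft_force: [0.2, 0.4, 0.5]
grip_width: 0.595
t 7.575 pos [ 0.4841 -0.1886  0.1214] x [ 0.0062 -0.0065 -1.    ] jawaz -90.39 travel [ 0.0001 -0.0001 -0.0001] q [-0.3167  0.1256  0.6813  1.9273 -0.0838  1.1099 -1.1801] F [0.1676 0.397  0.5198] M [-0.0588  0.0796  0.0131] w 0.594965036527183
twist options (down tool: -dyaw) [ 0.4487  3.5903 -2.6929]
```

View pics/w5.png

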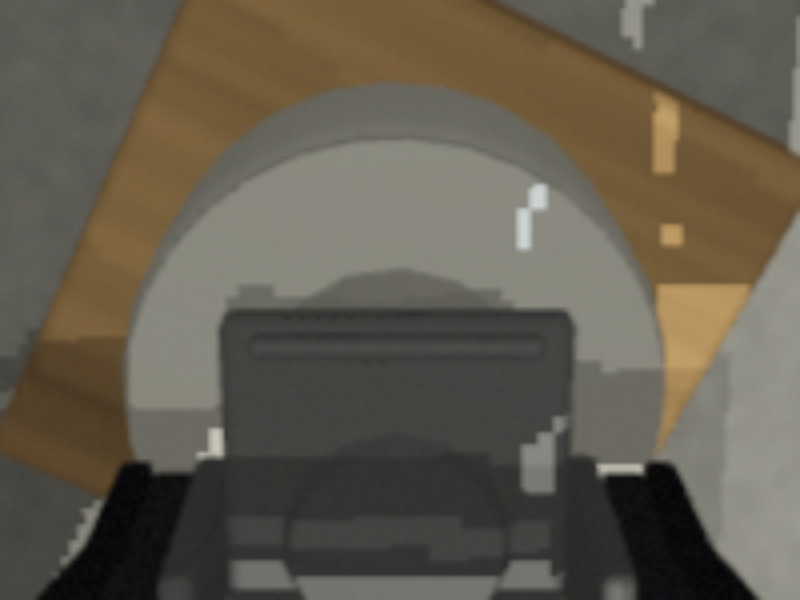

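The cap has turned with the tool: the deck is square to the gripper and the block now looks rotated. The turn so far is 25.7°, so from here I go in small steps.

```bash
cat > m.py <<'E'
from h import *
v=[]
s=ctrl.get_state();R,p=tool(s);z=R[:,2]
print('t %.2f turned %.2f Mz %.3f F %s w %.3f q7 %.2f pos %s'%(s['time'],np.degrees(np.arctan2(z[1],z[0]))+116.11,s['torque'][2],s['ft_force'],s['grip_width'],s['joint_positions'][6],p))
E
python3 -m pendant '[{"travel":[0,0,0],"twist":-0.035},{"travel":[0,0,0],"twist":-0.035}]' >/dev/null; python3 m.py
```

```text
t 7.88 turned 27.73 Mz -0.026 F [0.5835 0.8429 0.6866] w 0.597 q7 -1.15 pos [ 0.4841 -0.1886  0.1214]
```

```bash
python3 -m pendant '[{"travel":[0,0,0],"twist":-0.035},{"travel":[0,0,0],"twist":-0.035}]' >/dev/null; python3 m.py
```

```text
t 8.12 turned 29.78 Mz -0.029 F [-0.2065 -1.1546  0.8125] w 0.594 q7 -1.11 pos [ 0.4841 -0.1885  0.1214]
```

```bash
python3 -m pendant '[{"travel":[0,0,0],"twist":-0.035},{"travel":[0,0,0],"twist":-0.035}]' >/dev/null; python3 m.py
```

```text
t 8.38 turned 31.81 Mz 0.052 F [-0.317   0.1436 -0.0019] w 0.595 q7 -1.08 pos [ 0.4841 -0.1886  0.1214]
```

```bash
python3 -m pendant '[{"travel":[0,0,0],"twist":-0.035},{"travel":[0,0,0],"twist":-0.035}]' >/dev/null; python3 m.py
```

```text
t 8.62 turned 33.85 Mz -0.005 F [ 0.421   0.349  -0.4169] w 0.592 q7 -1.04 pos [ 0.4841 -0.1886  0.1214]
```

```bash
python3 -m pendant '[{"travel":[0,0,0],"twist":-0.035},{"travel":[0,0,0],"twist":-0.035}]' >/dev/null; python3 m.py
```

```text
t 8.88 turned 35.90 Mz -0.018 F [0.2663 1.1743 0.1873] w 0.593 q7 -1.00 pos [ 0.4841 -0.1886  0.1214]
```

```bash
python3 -m pendant '[{"travel":[0,0,0],"twist":-0.035},{"travel":[0,0,0],"twist":-0.035}]' >/dev/null; python3 m.py
```

```text
t 9.12 turned 37.93 Mz -0.018 F [ 0.0355 -0.0044  1.326 ] w 0.597 q7 -0.97 pos [ 0.4841 -0.1886  0.1214]
```

```bash
python3 -m pendant '[{"travel":[0,0,0],"twist":-0.035},{"travel":[0,0,0],"twist":-0.035}]' >/dev/null; python3 m.py
```

```text
t 9.38 turned 39.98 Mz 0.060 F [ 0.9261 -0.8023  0.3319] w 0.592 q7 -0.93 pos [ 0.4841 -0.1885  0.1215]
```

```bash
python3 -m pendant '[{"travel":[0,0,0],"twist":-0.035},{"travel":[0,0,0],"twist":-0.035}]' >/dev/null; python3 m.py
```

```text
t 9.62 turned 42.01 Mz -0.012 F [0.688  0.0066 1.647 ] w 0.591 q7 -0.90 pos [ 0.4841 -0.1886  0.1215]
```

```bash
python3 -m pendant '[{"travel":[0,0,0],"twist":-0.035},{"travel":[0,0,0],"twist":-0.035}]' >/dev/null; python3 m.py
```

```text
t 9.88 turned 44.06 Mz 0.059 F [-0.4249  0.1098  0.5002] w 0.593 q7 -0.86 pos [ 0.4841 -0.1886  0.1215]
```

```bash
python3 -m pendant '[{"travel":[0,0,0],"twist":-0.035},{"travel":[0,0,0],"twist":-0.035}]' >/dev/null; python3 m.py
```

```text
t 10.12 turned 46.09 Mz -0.005 F [-0.872   0.4503  2.1867] w 0.592 q7 -0.83 pos [ 0.4842 -0.1886  0.1216]
```

```bash
python3 -m pendant '[{"travel":[0,0,0],"twist":-0.035},{"travel":[0,0,0],"twist":-0.035}]' >/dev/null; python3 m.py
```

```text
t 10.38 turned 48.14 Mz 0.018 F [-1.7363  0.1937  4.5668] w 0.595 q7 -0.79 pos [ 0.4843 -0.1886  0.122 ]
```

Fz has risen to 4.6 N, so the cap is starting to push upward. I'll look at the readings again before taking smaller steps.

```bash
python3 -m pendant '[{"travel":[0,0,0],"twist":-0.015},{"travel":[0,0,0],"twist":-0.015}]' >/dev/null; python3 m.py
```

```text
t 10.62 turned 49.01 Mz 0.016 F [-0.5062  0.8535  4.8363] w 0.595 q7 -0.78 pos [ 0.4844 -0.1886  0.1222]
```

```bash
python3 -m pendant '[{"travel":[0,0,0],"twist":-0.02},{"travel":[0,0,0],"twist":-0.02}]' >/dev/null; python3 m.py
```

```text
t 10.88 turned 50.18 Mz 0.018 F [-0.9278  0.6408  4.9545] w 0.594 q7 -0.76 pos [ 0.4845 -0.1886  0.1223]
```

```bash
python3 -m pendant '[{"travel":[0,0,0],"twist":-0.02},{"travel":[0,0,0],"twist":-0.02}]' >/dev/null; python3 m.py
```

```text
t 11.12 turned 51.33 Mz -0.075 F [-0.4101 -0.1429  5.0354] w 0.594 q7 -0.74 pos [ 0.4845 -0.1887  0.1223]
```

```bash
python3 -m pendant '[{"travel":[0,0,0],"twist":-0.015},{"travel":[0,0,0],"twist":-0.015}]' >/dev/null; python3 m.py; sleep 0; python3 - <<'E'
from h import *
for n in('side','wrist'):
    im=ctrl.get_image(n);cv2.imwrite(f'pics/{n}6.png',cv2.resize(im[220:370,240:440,::-1],(800,600)))
E
python3 m.py
```

```text
t 11.38 turned 52.20 Mz -0.020 F [-1.4387  0.778   4.478 ] w 0.591 q7 -0.72 pos [ 0.4845 -0.1886  0.1223]
t 11.47 turned 52.19 Mz -0.009 F [0.053 0.267 4.43 ] w 0.599 q7 -0.72 pos [ 0.4845 -0.1886  0.1223]
```

View pics/side6.png

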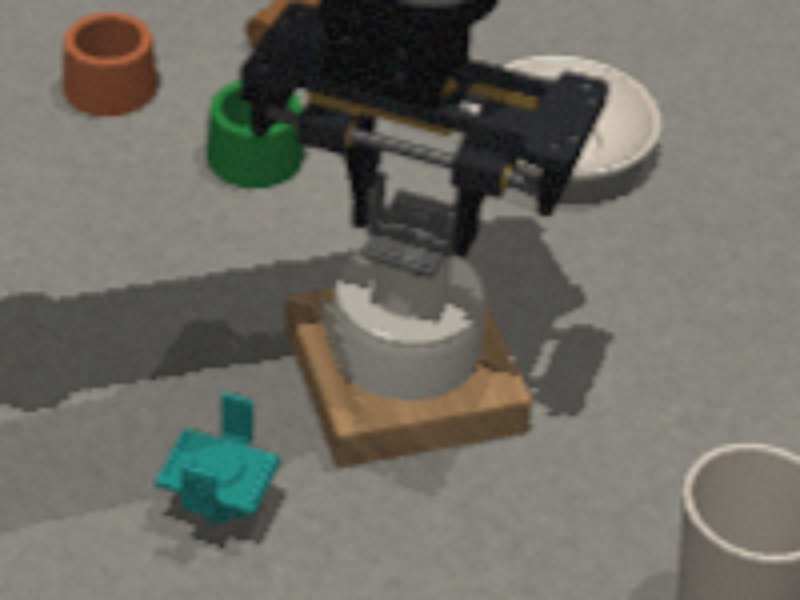

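```bash
python3 -m pendant '[{"travel":[0,0,0],"twist":-0.02},{"travel":[0,0,0],"twist":-0.02}]' >/dev/null; python3 m.py
```

```text
t 11.72 turned 53.35 Mz -0.160 F [-1.3948  0.8574  3.9013] w 0.593 q7 -0.70 pos [ 0.4845 -0.1886  0.1223]
```

View pics/wrist6.png

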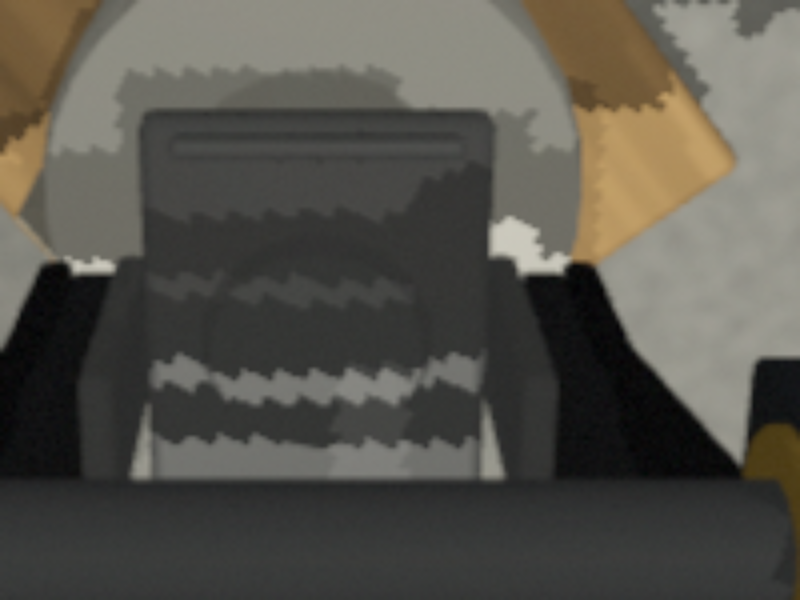

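```bash
python3 -m pendant '[{"travel":[0,0,0],"twist":-0.012},{"travel":[0,0,0],"twist":-0.012}]' >/dev/null; python3 m.py
```

```text
t 11.97 turned 54.03 Mz -0.193 F [-1.0932  0.4911  4.3514] w 0.592 q7 -0.69 pos [ 0.4845 -0.1886  0.1223]
```

```bash
python3 -m pendant '[{"travel":[0,0,0],"twist":-0.01},{"travel":[0,0,0],"twist":-0.01}]' >/dev/null; python3 m.py
```

```text
t 12.22 turned 54.60 Mz -0.234 F [-1.1358  0.2305  4.753 ] w 0.593 q7 -0.68 pos [ 0.4845 -0.1886  0.1223]
```

The stop is felt: Mz climbs steadily to -0.23, and the extrapolated contact angle is about 52.8°. I'll ease back 1.7° and lift a little.

```bash
python3 -m pendant '[{"travel":[0,0,0],"twist":0.03},{"travel":[-0.001,0,0],"twist":0.03},{"travel":[-0.002,0,0],"twist":0.03},{"travel":[-0.002,0,0],"twist":0.03}]' >/dev/null; python3 m.py
```

```text
t 12.72 turned 52.90 Mz -0.085 F [0.2458 0.6198 2.3067] w 0.599 q7 -0.71 pos [ 0.4844 -0.1886  0.1242]
```

```bash
python3 -m pendant '[{"travel":[-0.001,0,0],"twist":0},{"travel":[-0.002,0,0],"twist":0},{"travel":[-0.002,0,0],"twist":0}]' >/dev/null; python3 m.py
```

```text
t 13.10 turned 52.90 Mz 0.014 F [ 0.1375 -0.9814 -1.1849] w 0.594 q7 -0.71 pos [ 0.4841 -0.1887  0.126 ]
```

```bash
python3 -m pendant '[{"travel":[-0.002,0,0],"twist":0},{"travel":[-0.004,0,0],"twist":0},{"travel":[-0.004,0,0],"twist":0}]' >/dev/null; python3 m.py
```

```text
t 13.47 turned 52.91 Mz 0.020 F [-0.421  -0.3866 -0.5054] w 0.593 q7 -0.72 pos [ 0.4842 -0.1886  0.1301]
```

Only the cap's weight is left on the tool, so it is free. I'll keep lifting.

```bash
python3 -m pendant '[{"travel":[-0.006,0,0],"twist":0},{"travel":[-0.012,0,0],"twist":0},{"travel":[-0.018,0,0],"twist":0},{"travel":[-0.018,0,0],"twist":0}]' >/dev/null; python3 m.py; python3 -m pendant '[{"travel":[-0.015,0,0],"twist":0},{"travel":[-0.03,0,0],"twist":0},{"travel":[-0.045,0,0],"twist":0},{"travel":[-0.06,0,0],"twist":0},{"travel":[-0.07,0,0],"twist":0},{"travel":[-0.07,0,0],"twist":0}]' >/dev/null; python3 m.py
python3 - <<'E'
from h import *
im=ctrl.get_image('side');cv2.imwrite(f'pics/side7.png',cv2.resize(im[170:370,200:467,::-1],(800,600)))
plan([.5217,.154,.2],None)
E
```

```text
t 13.97 turned 52.91 Mz 0.030 F [-0.576  -0.2005 -0.9031] w 0.596 q7 -0.73 pos [ 0.4846 -0.1886  0.1489]
t 14.72 turned 52.91 Mz -0.016 F [ 0.3124  1.119  -1.0907] w 0.595 q7 -0.77 pos [ 0.4845 -0.1883  0.2198]
t 14.775 pos [ 0.484  -0.1881  0.219 ] x [ 0.0084 -0.0064 -0.9999] jawaz -63.20 travel [ 0.0171  0.1878 -0.2886] q [-0.3057  0.0254  0.6388  1.8059 -0.0122  1.3053 -0.767 ] F [-0.411   0.2194 -1.5411] M [-0.0255  0.2002 -0.0288] w 0.5971503844907705
```

View pics/side7.png

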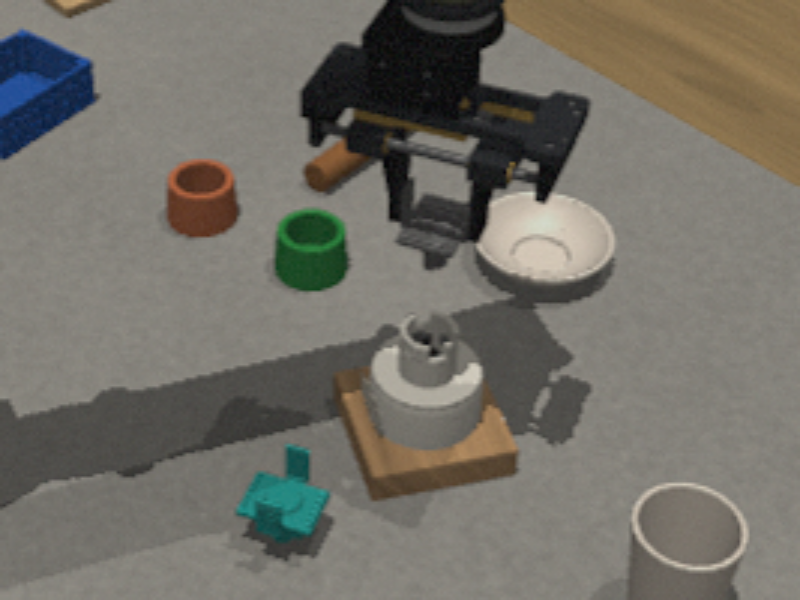

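The cap is out and hanging square in the fingers. Next I go to a point where the wrist camera sees the stand.

```bash
python3 - <<'E'
from h import *
plan([.50,.093,.2],-20)
E
```

```text
t 14.775 pos [ 0.484  -0.1881  0.219 ] x [ 0.0084 -0.0064 -0.9999] jawaz -63.20 travel [ 0.0173  0.1409 -0.2439] q [-0.3057  0.0254  0.6388  1.8059 -0.0122  1.3053 -0.767 ] F [-0.411   0.2194 -1.5411] M [-0.0255  0.2002 -0.0288] w 0.5971503844907705
twist options (down tool: -dyaw) [-0.7539  2.3877 -3.8955]
```

```bash
python3 -m pendant '[{"travel":[0.001,0.018,-0.030],"twist":-0.1},{"travel":[0.004,0.035,-0.061],"twist":-0.2},{"travel":[0.006,0.053,-0.091],"twist":-0.3},{"travel":[0.009,0.070,-0.122],"twist":-0.4},{"travel":[0.011,0.088,-0.152],"twist":-0.5},{"travel":[0.013,0.106,-0.183],"twist":-0.6},{"travel":[0.015,0.123,-0.213],"twist":-0.7},{"travel":[0.017,0.141,-0.244],"twist":-0.75},{"travel":[0.017,0.141,-0.244],"twist":-0.75},{"travel":[0.017,0.141,-0.244],"twist":-0.75}]' >/dev/null; python3 -m pendant '[{"travel":[0,0,0],"twist":0},{"travel":[0,0,0],"twist":0}]' >/dev/null
python3 - <<'E'
from h import *
s=ctrl.get_state();im=ctrl.get_image('wrist');cv2.imwrite('pics/w8.png',im[:,:,::-1])
c=cam('wrist',s)
np.savez('w8.npz',r=s['tool_rot'],p=s['position'])
im=im[:,:,::-1].copy();h=cv2.cvtColor(im,cv2.COLOR_BGR2HSV)
q=proj(c,[.5217,.154,.045]);print(q)
m=(((h[...,0]<12)|(h[...,0]>172))&(h[...,1]>130)).astype(np.uint8)
yy,xx=np.mgrid[:480,:640];m[(xx-q[0])**2+(yy-q[1])**2>55**2]=0
cn=max(cv2.findContours(m,0,1)[0],key=cv2.contourArea);e=cv2.fitEllipse(cn);print(e,plane(c,e[0],.045))
plan([.5217,.154,.1],None)
E
```

```text
[314.8271 154.1136]
((315.53717041015625, 161.3358154296875), (54.67420959472656, 71.5375747680664), 82.54153442382812) [0.5201 0.148  0.045 ]
t 16.325 pos [0.5003 0.0925 0.2002] x [ 0.0083 -0.0073 -0.9999] jawaz -20.28 travel [ 0.1     0.0655 -0.0023] q [-0.5909  0.0208  0.3559  1.8447  0.0019  1.271  -0.5896] F [-0.6225 -0.4485 -1.3411] M [-0.1206  0.0698  0.0074] w 0.5929195053500981
```

View pics/w8.png

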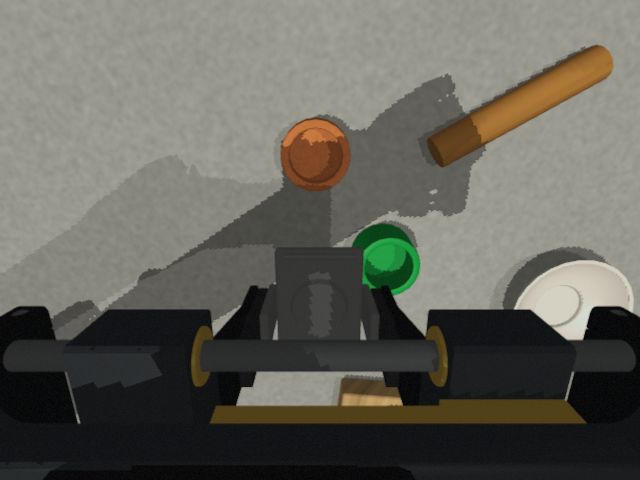

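The stand's rim is centred near (315,153). The colour mask missed the lit upper part, so I'll refit.

```bash
python3 - <<'E'
from h import *
im=cv2.imread('pics/w8.png');z=np.load('w8.npz');c=cam('wrist',dict(tool_rot=z['r'],position=z['p']))
h=cv2.cvtColor(im,cv2.COLOR_BGR2HSV)
m=(((h[...,0]<16)|(h[...,0]>170))&(h[...,1]>110)).astype(np.uint8)
m[:, :270]=0;m[:,362:]=0;m[:100]=0;m[205:]=0
m=cv2.morphologyEx(m,cv2.MORPH_OPEN,np.ones((3,3)))
cn=max(cv2.findContours(m,0,1)[0],key=cv2.contourArea);e=cv2.fitEllipse(cn);print(e,plane(c,e[0],.045))
v=im[100:205,260:370].copy();cv2.ellipse(v,((e[0][0]-260,e[0][1]-100),e[1],e[2]),(255,255,0),1)
cv2.imwrite('pics/z8.png',cv2.resize(np.hstack([im[100:205,260:370],v]),(800,382),interpolation=cv2.INTER_NEAREST))
for X in([.5217,.154],[.520,.152]):
  for r in(.031,.0235):
    print(X,r,[proj(c,[X[0]+r*np.cos(a),X[1]+r*np.sin(a),.045]) for a in np.radians([-20,70,160,250])])
# fixed cams rim
for n,k in(('scene',(384,284)),('side',(267,236))):
    C=cam(n);g=cv2.imread(f'pics/a_{n}.png');hh=cv2.cvtColor(g,cv2.COLOR_BGR2HSV)
    m=(((hh[...,0]<14)|(hh[...,0]>170))&(hh[...,1]>100)).astype(np.uint8);m2=np.zeros_like(m);m2[k[1]-25:k[1]+25,k[0]-25:k[0]+25]=m[k[1]-25:k[1]+25,k[0]-25:k[0]+25]
    cn=max(cv2.findContours(m2,0,1)[0],key=cv2.contourArea);print(n,cv2.boundingRect(cn))
    x,y,w,hgt=cv2.boundingRect(cn)
    for X in([.5217,.154],[.52,.152],[.52,.149]):
        P=[proj(C,[X[0]+.031*np.cos(a),X[1]+.031*np.sin(a),.045]) for a in np.linspace(0,6.28,60)];P=np.array(P);print(X,P.min(0),P.max(0))
E
```

```text
((315.1534118652344, 154.3023681640625), (68.66753387451172, 72.24015045166016), 0.8452391028404236) [0.5219 0.1538 0.045 ]
[0.5217, 0.154] 0.031 [array([350.1831, 153.8892]), array([314.4902, 116.4743]), array([279.4188, 154.3383]), array([315.1438, 189.4869])]
[0.5217, 0.154] 0.0235 [array([341.634 , 153.9435]), array([314.5737, 125.8   ]), array([287.9902, 154.2839]), array([315.0689, 181.1256])]
[0.52, 0.152] 0.031 [array([349.0836, 156.7823]), array([313.4445, 119.5561]), array([278.4902, 157.2346]), array([314.1593, 192.2111])]
[0.52, 0.152] 0.0235 [array([340.5551, 156.837 ]), array([313.5358, 128.8349]), array([287.0408, 157.1798]), array([314.0774, 183.8896])]
scene (368, 268, 31, 35)
[0.5217, 0.154] [368.9094 268.0187] [398.0686 292.7274]
[0.52, 0.152] [368.6698 267.0236] [397.7818 291.6536]
[0.52, 0.149] [367.5696 266.2679] [396.6424 290.8373]
side (256, 223, 23, 26)
[0.5217, 0.154] [255.7234 222.2449] [277.9992 235.6403]
[0.52, 0.152] [255.6578 222.7949] [277.9643 236.2269]
[0.52, 0.149] [256.3017 223.281 ] [278.6319 236.745 ]
```

View pics/z8.png

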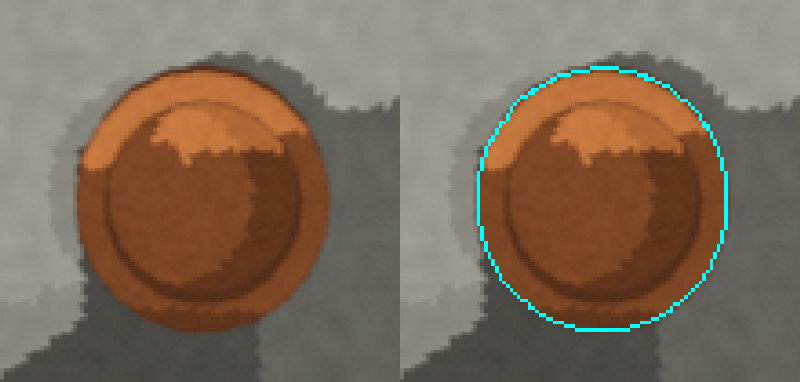

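All three cameras agree on the stand mouth at (0.5217, 0.1535). I'll move over it and part-way down.

```bash
python3 -m pendant '[{"travel":[0.02,0.02,-0.001],"twist":0},{"travel":[0.05,0.045,-0.002],"twist":0},{"travel":[0.08,0.065,-0.002],"twist":0},{"travel":[0.09,0.065,-0.002],"twist":0},{"travel":[0.09,0.065,-0.002],"twist":0},{"travel":[0.09,0.065,-0.002],"twist":0}]' >/dev/null
python3 - <<'E'
from h import *
plan([.5217,.1535,.058],None)
for n,b in(('side',(140,280,190,350)),('scene',(200,350,300,500))):
    im=ctrl.get_image(n);cv2.imwrite(f'pics/{n}9.png',cv2.resize(im[b[0]:b[1],b[2]:b[3],::-1],(800,600)))
E
```

```text
t 17.075 pos [0.5226 0.1525 0.1113] x [ 0.0103 -0.0067 -0.9999] jawaz -20.38 travel [ 0.0533  0.0007 -0.0018] q [-0.6284  0.1769  0.3185  1.8695 -0.0512  1.0968 -0.6472] F [ 0.8053  0.8974 -1.3581] M [-0.0851  0.0403  0.0244] w 0.5950061822732626
```

View pics/side9.png

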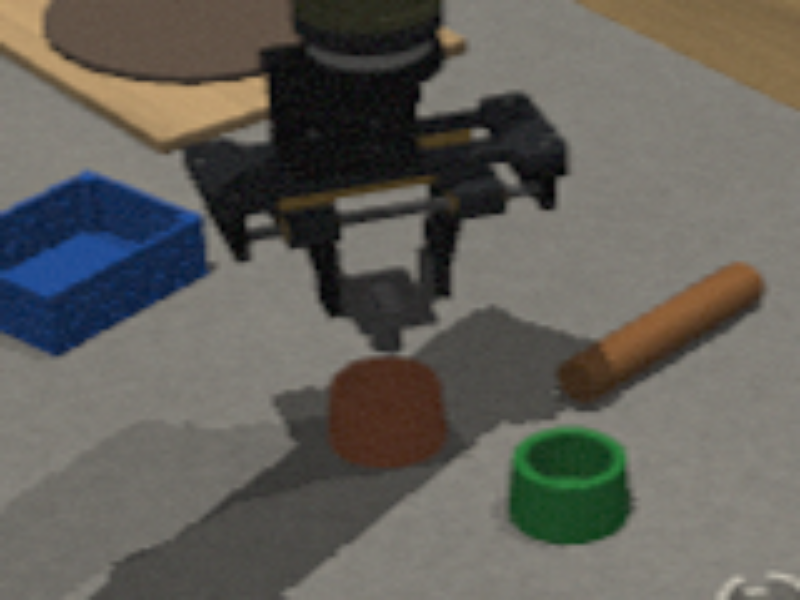

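View pics/scene9.png

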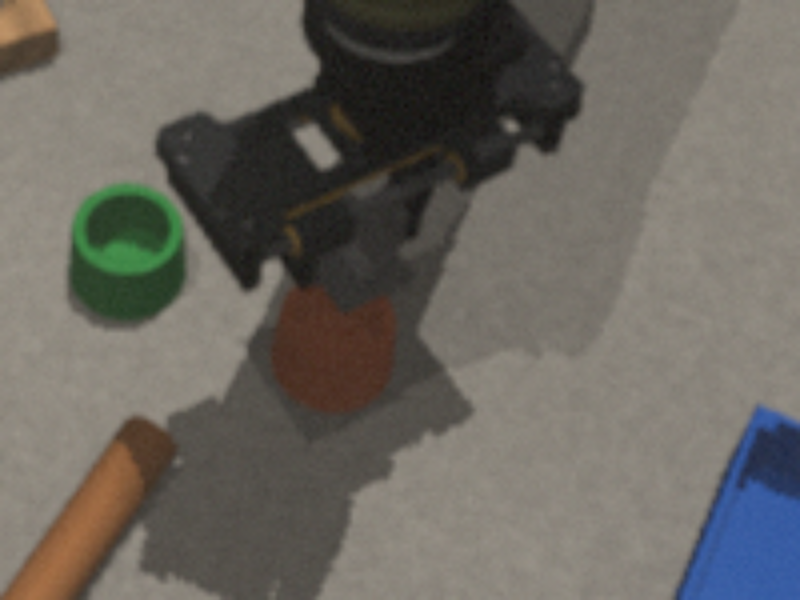

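In the side view the stem tip at (388,345) is right above the stand at (388,370). Nothing is in the way, so I descend in stages and check the force.

```bash
python3 -m pendant '[{"travel":[0.005,0.001,-0.002],"twist":0},{"travel":[0.012,0.001,-0.002],"twist":0},{"travel":[0.019,0.001,-0.002],"twist":0},{"travel":[0.026,0.001,-0.002],"twist":0},{"travel":[0.026,0.001,-0.002],"twist":0}]' >/dev/null; python3 m.py;  python3 -m pendant '[{"travel":[0.005,0,0],"twist":0},{"travel":[0.01,0,0],"twist":0},{"travel":[0.015,0,0],"twist":0},{"travel":[0.020,0,0],"twist":0},{"travel":[0.020,0,0],"twist":0}]' >/dev/null; python3 m.py
python3 - <<'E'
from h import *
plan([.5217,.1535,.052],None)
E
```

```text
t 17.80 turned 95.76 Mz -0.025 F [ 0.1566 -0.1523 -0.5903] w 0.593 q7 -0.64 pos [0.5206 0.1542 0.0844]
t 18.43 turned 95.76 Mz -0.020 F [ 0.0128  0.137  -0.4171] w 0.595 q7 -0.63 pos [0.5204 0.1539 0.0638]
t 18.425 pos [0.5204 0.1539 0.0638] x [ 0.0079 -0.0076 -0.9999] jawaz -20.35 travel [0.0119 0.0002 0.0012] q [-0.6227  0.2306  0.3126  1.914  -0.0719  1.0039 -0.6349] F [ 0.0128  0.137  -0.4171] M [-0.0483  0.1176 -0.0198] w 0.5946223941539777
```

```bash
python3 -m pendant '[{"travel":[0.003,0,0.001],"twist":0},{"travel":[0.006,0,0.001],"twist":0},{"travel":[0.008,0,0.001],"twist":0},{"travel":[0.008,0,0.001],"twist":0}]' >/dev/null; python3 m.py;  python3 -m pendant '[{"travel":[0.001,0,0],"twist":0},{"travel":[0.002,0,0],"twist":0},{"travel":[0.002,0,0],"twist":0}]' >/dev/null; python3 m.py
```

```text
t 18.93 turned 95.76 Mz -0.060 F [ 0.1109 -0.4265 -1.7064] w 0.596 q7 -0.63 pos [0.5213 0.1534 0.0557]
t 19.30 turned 95.76 Mz -0.010 F [ 0.1776  0.3528 -0.3432] w 0.599 q7 -0.63 pos [0.5213 0.1534 0.0536]
```

```bash
python3 -m pendant '[{"travel":[0.001,0,0],"twist":0},{"travel":[0.001,0,0],"twist":0}]' >/dev/null; python3 m.py
```

```text
t 19.55 turned 95.76 Mz 0.012 F [-0.3496 -0.1462 -1.7509] w 0.591 q7 -0.63 pos [0.5212 0.1534 0.0525]
```

```bash
python3 -m pendant '[{"travel":[0.001,0,0],"twist":0},{"travel":[0.001,0,0],"twist":0}]' >/dev/null; python3 m.py
```

```text
t 19.80 turned 95.76 Mz -0.010 F [ 0.2725  0.1048 -1.0754] w 0.592 q7 -0.63 pos [0.5211 0.1533 0.0514]
```

```bash
python3 -m pendant '[{"travel":[0.0007,0,0],"twist":0},{"travel":[0.0007,0,0],"twist":0}]' >/dev/null; python3 m.py
```

```text
t 20.05 turned 95.76 Mz 0.033 F [-0.4227  0.0274 -0.5138] w 0.595 q7 -0.63 pos [0.5211 0.1533 0.0507]
```

```bash
python3 -m pendant '[{"travel":[0.0007,0,0],"twist":0},{"travel":[0.0007,0,0],"twist":0}]' >/dev/null; python3 m.py
python3 - <<'E'
from h import *
for n,b in(('side',(180,270,215,335)),('scene',(230,320,325,445))):
    im=ctrl.get_image(n);cv2.imwrite(f'pics/{n}10.png',cv2.resize(im[b[0]:b[1],b[2]:b[3],::-1],(800,600)))
E
```

```text
t 20.30 turned 95.76 Mz 0.015 F [-2.3804 -1.4422  4.3385] w 0.596 q7 -0.63 pos [0.5212 0.1533 0.0504]
```

View pics/side10.png

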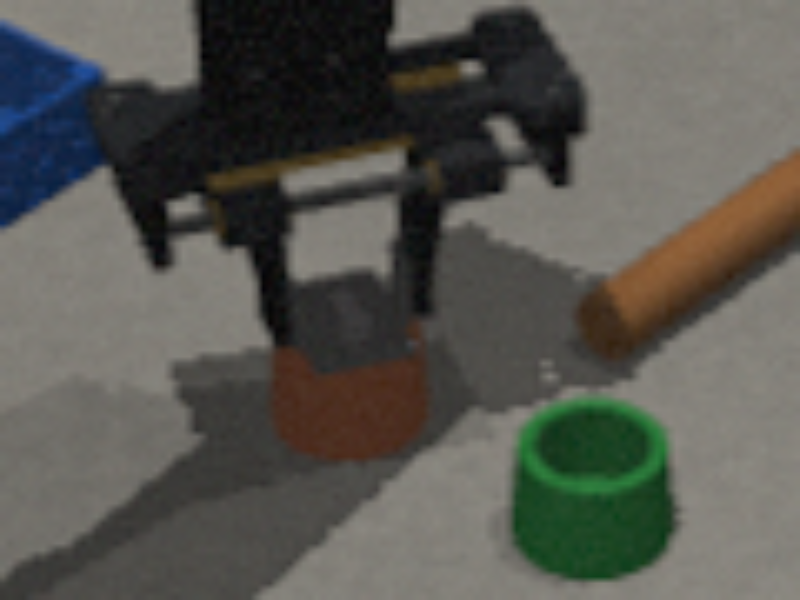

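Touchdown: Fz is +4.3 N at the expected height, and the deck lies on the rim. I release gradually.

```bash
python3 -m pendant '[{"travel":[0,0,0],"twist":0},{"travel":[0,0,0],"twist":0},{"travel":[0,0,0],"twist":0}]' 0.35 5 >/dev/null; python3 m.py; python3 -m pendant '[{"travel":[0,0,0],"twist":0},{"travel":[0,0,0],"twist":0},{"travel":[0,0,0],"twist":0},{"travel":[0,0,0],"twist":0}]' 0.85 >/dev/null; python3 m.py
python3 - <<'E'
from h import *
im=ctrl.get_image('wrist');cv2.imwrite('pics/w11.png',im[:,:,::-1])
E
```

```text
t 20.77 turned 95.75 Mz 0.033 F [-0.9097  0.306   0.6891] w 0.676 q7 -0.63 pos [0.5213 0.1532 0.0503]
t 21.27 turned 95.76 Mz -0.039 F [ 0.2222 -0.1545 -0.3804] w 0.918 q7 -0.63 pos [0.5212 0.1533 0.0502]
```

View pics/w11.png

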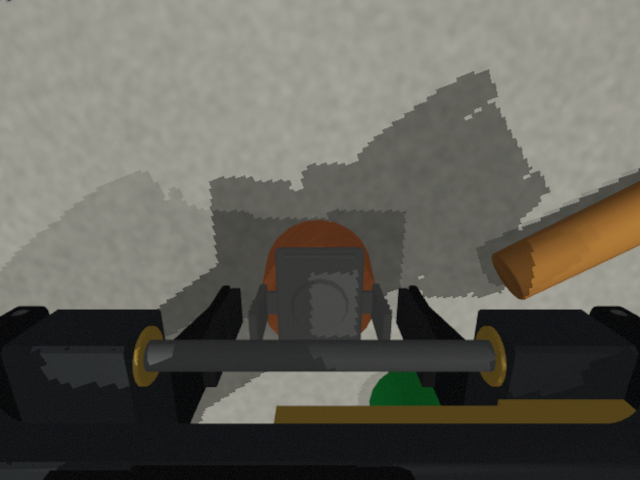

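The cap is seated and both fingers are clear of the tabs, which are at (258,310) and (382,310). I withdraw straight up.

```bash
python3 -m pendant '[{"travel":[-0.01,0,0],"twist":0},{"travel":[-0.025,0,0],"twist":0},{"travel":[-0.05,0,0],"twist":0},{"travel":[-0.08,0,0],"twist":0},{"travel":[-0.12,0,0],"twist":0},{"travel":[-0.15,-0.04,0],"twist":0},{"travel":[-0.15,-0.07,0],"twist":0},{"travel":[-0.15,-0.07,0],"twist":0},{"travel":[-0.15,-0.07,0],"twist":0}]' >/dev/null; python3 m.py
python3 - <<'E'
from h import *
s=ctrl.get_state();im=ctrl.get_image('wrist');cv2.imwrite('pics/w12.png',im[:,:,::-1]);np.savez('w12.npz',r=s['tool_rot'],p=s['position'])
for n,b in(('side',(180,270,215,335)),):
    im=ctrl.get_image(n);cv2.imwrite(f'pics/{n}12.png',cv2.resize(im[b[0]:b[1],b[2]:b[3],::-1],(800,600)))
E
```

```text
t 22.45 turned 95.77 Mz -0.023 F [-0.2794  0.6492 -0.2202] w 0.926 q7 -0.59 pos [0.4953 0.0893 0.2   ]
```

View pics/w12.png

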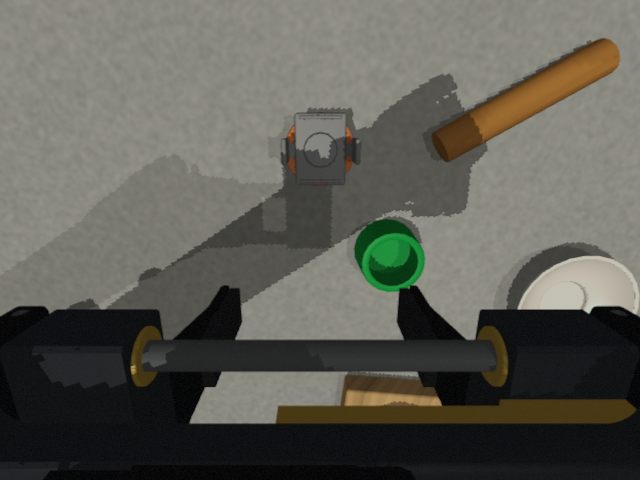

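View pics/side12.png

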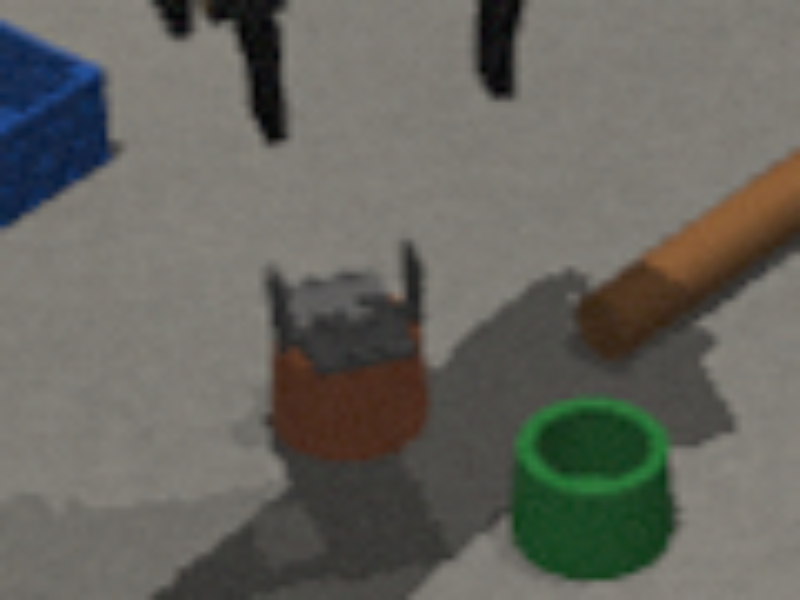

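The cap sits level on the terracotta rim with its tabs up. It is centred at about (320,149) in the wrist view, with the fingers clear and the bystanders in place. I'll do a quick numeric check and then hand in.

```bash
python3 - <<'E'
from h import *
z=np.load('w12.npz');c=cam('wrist',dict(tool_rot=z['r'],position=z['p']))
print(plane(c,(320,149),.051),proj(c,[.5217,.1535,.051]))
m=ctrl.get_state();print(m['time'],m['qd'],m['ft_force'])
ctrl.close_job()
E
```

```text
[0.5223 0.1537 0.051 ] [319.4166 149.43  ]
22.55 [-0.0027  0.0045 -0.0001 -0.0036  0.0017  0.001  -0.0006] [-0.392   0.2259 -0.0565]
the job is handed in; nothing more can be done
```

The cap is off the jar and sits stem down, tabs up, in the terracotta stand. The job was handed in at 22.6 s of the 72 s allowed; the hand-in gives no verdict.

- **Opening:** I squeezed both tabs fully (about 52 mm over the tabs, 12 N then 18 N) and turned the cap anticlockwise in small steps. The stop began at about 53°, and I stopped turning at 0.23 N m (54.6°). That is slightly under the 0.25 N m you gave for the stop, but the torque was climbing steadily. After backing off about 1.7° the cap lifted out with only its weight on the tool.
- **Placing:** I lowered it in millimetre steps, felt touchdown at about 4 N, opened the fingers and rose clear.
- **Last checks:** The cap is within about 1 mm of the measured stand mouth (0.5217, 0.1535). It looks level on the rim in the side and wrist pictures. The fingers are clear, and the residual force and joint speeds are near zero.
- **Bystanders:** The roller and dish look unmoved in the last pictures; I did not measure any bystander's position afterwards. The basket is only partly in the last side picture and the pot is in none of the last ones, but nothing went near either.
- **Disagreements:** The fixed cameras and the wrist camera differed by about 2 mm on the cap's position, so I used a value in between. The upward push appeared about 5° before the stop torque did, so I kept turning until I felt the stop.

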